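Lock the necklace bars' rails into their push-fit fittings

TASK

The two necklace bars on the stall table have their cross rails pulled part-way out. Push each rail by its black end knob into its fitting until it is fully home and the spring catch has dropped behind the rail's collar, so that both are locked. Leave the wares around them standing where they are.

Things in the scene. Friction and masses are not known exactly. Their poses are not given: they have to be found in the camera images.
- bar_a: Necklace bar, fixed: wooden foot, two steel posts, one with a grey guide sleeve (38 mm dia, y 60 to 100 mm), one with a grey push-fit fitting (46 mm dia, y -136 to -100). A 22 mm steel rail slides along y, 120 mm up. Origin on the table under the rail's axis, z up. The rail goes IN along -y, roughly world -y (robot's right). Nothing is above 170 mm. The like bar stands 120 to 180 mm nearer or farther (varies).
- knob_a (a point): Centre of the flat outer face of the black end knob (disc 36 mm diameter, 14 mm thick) of rail a, at 120 mm height: the face to push. Axes as bar_a: +y points outward, push along -y. With the rail home it is at y = 125 mm in bar_a's frame; it stands farther out by the value of joint rail_a.
- rail_a (a joint): How far rail a is out, in m: 0 home at a hard end stop, 0.065 farthest out; starts at 0.030 to 0.060. Friction about 2 N. From 0.021 to 0.003 its cone-fronted collar (34 mm dia) lifts the spring catch, which takes about 12 N in all; below 0.003 the catch drops behind the collar and the rail is locked.
- catch_a (a joint): Lift of bar a's spring catch, in m: dark steel inverted-U plate with a tab on top, astride the rail at y = -83 mm in the bar's frame, tab top 154 mm above the table when down. 0 is down (at the start, and again when locked); about 0.005 while the collar passes under it. It works by itself and need not be touched.
- bar_b: Necklace bar, fixed: wooden foot, two steel posts, one with a grey guide sleeve (38 mm dia, y 60 to 100 mm), one with a grey push-fit fitting (46 mm dia, y -136 to -100). A 22 mm steel rail slides along y, 120 mm up. Origin on the table under the rail's axis, z up. The rail goes IN along -y, roughly world +y (robot's left). Nothing is above 170 mm. The like bar stands 120 to 180 mm nearer or farther (varies).
- knob_b (a point): Centre of the flat outer face of the black end knob (disc 36 mm diameter, 14 mm thick) of rail b, at 120 mm height: the face to push. Axes as bar_b: +y points outward, push along -y. With the rail home it is at y = 125 mm in bar_b's frame; it stands farther out by the value of joint rail_b.
- rail_b (a joint): How far rail b is out, in m: 0 home at a hard end stop, 0.065 farthest out; starts at 0.030 to 0.060. Friction about 2 N. From 0.021 to 0.003 its cone-fronted collar (34 mm dia) lifts the spring catch, which takes about 12 N in all; below 0.003 the catch drops behind the collar and the rail is locked.
- catch_b (a joint): Lift of bar b's spring catch, in m: dark steel inverted-U plate with a tab on top, astride the rail at y = -83 mm in the bar's frame, tab top 154 mm above the table when down. 0 is down (at the start, and again when locked); about 0.005 while the collar passes under it. It works by itself and need not be touched.
- camera: Bystander, to be left alone: a film camera 45 x 130 x 89 mm. Origin at the middle of its underside.
- candlestick: Bystander, to be left alone: a brass candlestick, 76 mm foot, 105 mm high. Origin at the middle of its underside.
- jar: Bystander, to be left alone: an amber glass jar, 64 mm diameter, 85 mm high. Origin at the middle of its underside.
- tin: Bystander, to be left alone: a flat green tin 70 x 100 x 36 mm. Origin at the middle of its underside.
- clock: Bystander, to be left alone: a wooden mantel clock 50 x 90 x 100 mm. Origin at the middle of its underside.
- dish: Bystander, to be left alone: a brass dish, 90 mm diameter, 30 mm high. Origin at the middle of its underside.
- wrench: Bystander, to be left alone: a steel wrench 160 mm long, lying flat. Origin at the middle of its underside.

How it is judged (in metres and radians):
At the end, for the whole second after the job is handed in: Both rails are within 5 mm of fully home, each catch has dropped back (lifted less than 2 mm) behind the collar, and the rails are at rest (value of joint each of rail_a, rail_b below 0.005 m and value of joint each of catch_a, catch_b below 0.002 m and velocity of joint each of rail_a, rail_b below 0.01 m/s); the robot touches nothing.
It fails at once if a bystander on the table is shifted by more than 30 mm (distance of any of camera, candlestick, jar, tin, clock, dish, wrench from where it was at the start of the episode above 0.03 m).
It fails at once if a standing bystander is tipped over (more than about 30 degrees) (angle between any of camera, candlestick, jar, tin, clock, dish's own z axis and vertical above 0.5 rad).
It also fails if it takes over 50 s, if anything falls off the work surface, if the arm or the gripper's body presses on something with over 40 N, if the wrist force passes 120 N, or if a joint passes its speed limit or range.

ROBOT

A 6-joint arm with a two-finger parallel gripper is mounted at the origin on the work surface. World frame = base frame: x ahead of the robot, y to its left, z up, the work surface at z = 0. Lengths are in m, angles in degrees, forces in N, time in s.
With the tool pointing down it reaches from about 0.275 to 0.725 m from the base axis. Payload 15.9 kg.
Tool frame: the origin (TCP) lies at the very end of the fingers, on their centre line; the grasp point (between the pads) lies 19 mm behind it; z points along the fingers, y is the line along which they close (so a half turn about z gives the same grasp; the last joint's range is limited). The gripper opens to 85 mm and grips with 20 to 120 N. Pads are 22 mm wide; open, the fingers measure 114 mm over their backs; the gripper's body (76 mm by 85 mm) begins 54 mm behind the grasp point. The pads swing forward as they close: fully open they stand 13 mm farther back than shut.
Start: joints at [68.698, 12.198, -1.971, 75.831, 0, 90], TCP at [0.182, 0.466, 0.231] pointing down, gripper open.
Joint ranges: [-170.91, 170.91], [-42.67, 98.43], [-65.05, 77.54], [-120.47, 116.71], [-90, 82.35], [-180, 180]. Speed limits (degrees/s): [108.29, 108.29, 136.94, 147.25, 180, 180].

INTERFACE

Orientations are given as a 3x3 rotation matrix whose columns are the frame's x, y, z axes.
In Python, from cell import ctrl gives the robot as it stands.
- The arm moves only by the tool step_arm, never from a script. Its argument "plan" is one flat list of numbers, 5 for each row, row after row: the shift along the tool's x, y, z scaled (see below), then the turn about the tool's z scaled (see below), then the closure in counts, from 0 (fully open) to 255 (shut). A call has 1 to 12 rows; each row is the pose to reach, as a shift and turn from the pose commanded when the call began, along the tool's axes at that moment; what a row does not reach only later rows make up. The controller multiplies each number of a shift by 100 cm and each number of a turn by 30 degrees. A row lasts 1/8 s, in which the tool goes at most 62.5 mm and 10.7 degrees, less where a joint would pass 70% of its speed; a pose out of reach is approached as far as the arm can. A call with a number of a shift or a turn outside -1 to 1 is refused whole. A call with a gripper value outside its range is refused whole. The fingers move at their own pace and stop on an object; the grip force is fixed at half the most. Time passes only in rows, so rows that repeat a pose let the fingers close. It gives the time, the measured TCP pose, the force, the opening and the grip force at its end, in the units of the state.
- ctrl.read_state(): the state, without advancing time (a new reading comes with each control period).
- ctrl.read_camera(name): name is "scene" or "top"; returns a dict with "frame" (384x512x3 uint8, red, green, blue), "fx", "fy", "cx", "cy" (pixels), "camera_from_world" (4x4, takes a point from world to camera coordinates). Camera axes: x right, y up, looking along -z (the intrinsics and any distortion apply to the point x, -y, -z); pixel columns grow to the right and rows downward; lengths in m; the calibration is good to about 2 mm. A picture is of the moment at which its call begins. There is no depth.
- ctrl.hand_in(): hands the job in; it is judged then, once.
The state is a dict: "clock": time; "joint_positions": joint angles; "qvel": joint speeds; "joint_efforts": joint torques, N m; "ee_pos": TCP position; "eef_rot": TCP orientation; "wrist_force": force on the tool from outside, world axes, zero at the start; "wrist_torque": the same for the moment, N m; "finger_gap": finger opening in m; "finger_force": force on a finger pad.
Only numpy, scipy, OpenCV 4.12 (cv2) and the standard library are available. Lean on these libraries where they do the work, as an engineer would, in place of code of your own. Each camera call takes 0.05 s, during which the arm holds its last target. There are 200 camera calls.

## Working session

There is one attempt and no reset: what is moved stays moved. The work goes in short steps, Python scripts to look and compute and a tool call to move; the robot and the scene stay as the last step left them, time stands still between calls to the robot, and variables do not carry over. Pictures are saved under pics/ and viewed, at most 10 in all, crops included, and the job is handed in when it is done.

Besides the shell and the picture viewer there is one more tool, called after "Call:" in YAML: its name, and indented under it one key for each argument. step_arm: Moves the arm, as the interface text tells. Its arguments: {"type":"object","properties":{"plan":{"type":"array"}},"required":["plan"]}

```bash
mkdir -p pics
python3 - <<'E'
from cell import ctrl
import cv2,numpy as np
s=ctrl.read_state(); print({k:np.round(v,3).tolist() for k,v in s.items()})
for n in("top","scene"):
    c=ctrl.read_camera(n); cv2.imwrite(f"pics/{n}.png",c["frame"][:,:,::-1]); print(n,c["fx"],c["fy"],c["cx"],c["cy"],np.round(c["camera_from_world"],3).tolist(),[k for k in c])
E
```

```text
{'clock': 0.0, 'joint_positions': [68.699, 12.224, -2.008, 75.832, -0.002, 90.001], 'qvel': [-0.136, 0.036, -0.012, 0.007, 0.043, -0.068], 'joint_efforts': [-0.003, -68.615, 48.712, 0.017, -0.0, -0.0], 'ee_pos': [0.182, 0.466, 0.231], 'eef_rot': [[-0.932, 0.363, -0.0], [0.363, 0.932, -0.001], [-0.0, -0.001, -1.0]], 'wrist_force': [-0.39, 1.108, 0.41], 'wrist_torque': [0.002, 0.059, 0.063], 'finger_force': 0.0, 'finger_gap': 0.085}
top 414.1775750582436 414.1775750582436 258.0761845372053 190.1350722155848 [[0.013, -1.0, -0.011, 0.068], [0.993, 0.012, 0.114, -0.565], [-0.114, -0.012, 0.993, -0.904], [0.0, 0.0, 0.0, 1.0]] ['frame', 'fx', 'fy', 'cx', 'cy', 'camera_from_world']
scene 359.0942204028769 359.0942204028769 250.71740379240134 188.8487719878276 [[-0.827, 0.562, -0.007, 0.417], [-0.418, -0.607, 0.676, 0.172], [0.376, 0.563, 0.736, -1.258], [0.0, 0.0, 0.0, 1.0]] ['frame', 'fx', 'fy', 'cx', 'cy', 'camera_from_world']
```

View pics/top.png

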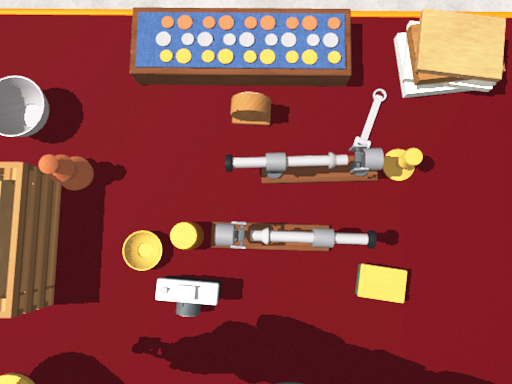

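View pics/scene.png

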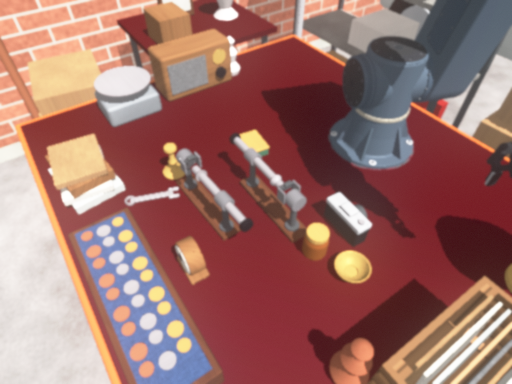

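The top view shows bar a, the far one, with its knob at about (229,162), and bar b, the near one, with its knob at about (372,239). The clock is at (250,108), the candlestick at (403,163), the jar at (185,235) and the tin at (382,283). The scene view confirms this layout. The arm is out of the way in both views.

```bash
cat > h.py <<'E'
from cell import ctrl
import cv2,numpy as np
def ray(c,uv,z):
    T=np.array(c["camera_from_world"]);R=T[:3,:3];o=-R.T@T[:3,3]
    uv=np.atleast_2d(np.asarray(uv,float))
    d=np.c_[(uv[:,0]-c["cx"])/c["fx"],-(uv[:,1]-c["cy"])/c["fy"],-np.ones(len(uv))]@R
    return o+d*((z-o[2])/d[:,2])[:,None]
def measure(c,verbose=True):
    f=c["frame"].astype(int); mx=f.max(2); mn=f.min(2)
    out={}
    for n,(x0,y0,x1,y1),s in(("a",(215,140,385,190),-1),("b",(205,215,390,262),1)):
        dark=np.zeros(mx.shape,np.uint8); light=dark.copy()
        dark[y0:y1,x0:x1]=((mx<75)&(mx-mn<25))[y0:y1,x0:x1]
        k,l,st,ce=cv2.connectedComponentsWithStats(dark)
        end=[i for i in range(1,k) if st[i,4]>25]
        i=min(end,key=lambda i:-s*ce[i,0])
        light[y0:y1,x0:x1]=((mn>140)&(mx-mn<40))[y0:y1,x0:x1]
        # thin rail between knob and guide sleeve
        r=(237,262) if s<0 else (336,364)
        cen=[(u,np.nonzero(light[:,u])[0].mean()) for u in range(*r) if light[:,u].any()]
        # line over whole bar: column-wise symmetric parts
        print(n,"knob px",st[i].tolist(),ce[i].round(1),"rail px",np.round(cen[0],1),np.round(cen[-1],1))
        print("  knob centre z.12",ray(c,ce[i],.12).round(4)[0], "edges",ray(c,[[st[i,0],ce[i,1]],[st[i,0]+st[i,2],ce[i,1]]],.12).round(4).tolist())
        print("  rail pts",ray(c,[cen[0],cen[-1]],.128).round(4).tolist())
E
python3 - <<'E'
from h import *
c=ctrl.read_camera("top"); measure(c)
for n,p,z in(("fit_a end",(383,158),.12),("fit_b end",(215,235),.12),("clock",(250,104),.1),("jar",(184,232),.085),("candle",(413,157),.1)): print(n,ray(c,p,z).round(3)[0])
im=c["frame"][130:265,200:400,::-1]; cv2.imwrite("pics/crop.png",cv2.resize(im,None,fx=4,fy=4,interpolation=cv2.INTER_CUBIC))
E
```

```text
a knob px [226, 155, 7, 16, 93] [228.8 162.6] rail px [237. 162.] [261.  161.5]
  knob centre z.12 [0.6107 0.1356 0.12  ] edges [[0.6107, 0.1413, 0.12], [0.6108, 0.1268, 0.12]]
  rail pts [[0.6108, 0.118, 0.128], [0.6123, 0.0689, 0.128]]
b knob px [367, 231, 10, 17, 129] [371.6 238.9] rail px [336. 238.] [363. 239.]
  knob centre z.12 [ 0.4581 -0.1559  0.12  ] edges [[0.458, -0.1467, 0.12], [0.4582, -0.1668, 0.12]]
  rail pts [[0.4589, -0.0829, 0.128], [0.4576, -0.1367, 0.128]]
fit_a end [ 0.624 -0.182  0.12 ]
fit_b end [0.462 0.16  0.12 ]
clock [0.743 0.094 0.1  ]
jar [0.467 0.23  0.085]
candle [ 0.631 -0.251  0.1  ]
```

View pics/crop.png

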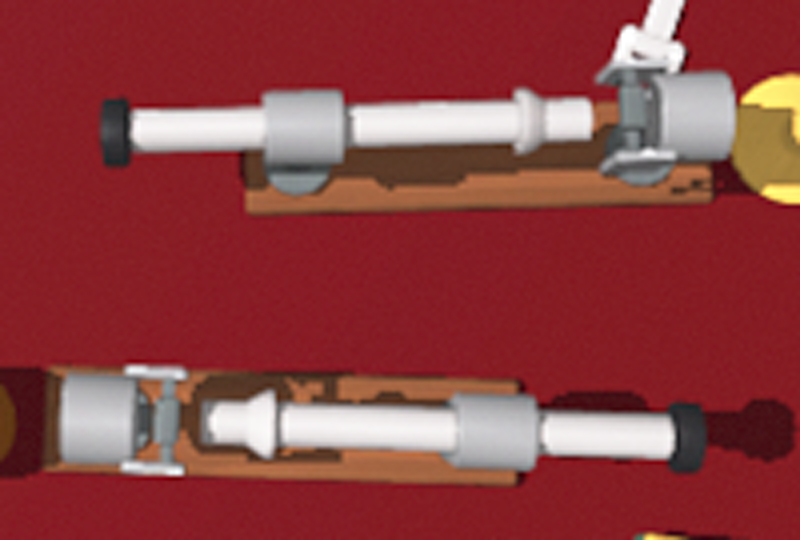

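The crop shows knob a with its face at crop x≈103 and knob b with its face at x≈705. Both rails are about 55–58 mm out. The measured knob faces are a at (0.611, 0.141) and b at (0.458, -0.166). The inward directions are (0.045, -1) for a and (0.02, 1) for b. I'll shut the gripper and move out beyond knob a.

Call:
step_arm:
  plan: [-0.493,-0.094,0,1,255,-0.493,-0.094,0,1,255,-0.493,-0.094,0,1,255,-0.493,-0.094,0,1,255,-0.493,-0.094,0,1,255,-0.493,-0.094,0,1,255,-0.493,-0.094,0,1,255,-0.493,-0.094,0,1,255,-0.493,-0.094,0,1,255,-0.493,-0.094,0,1,255]

```text
clock: 1.4
ee_pos: [0.6065, 0.1991, 0.2308]
eef_rot: [[-0.625, 0.781, -0.001], [0.781, 0.625, -0.0], [0.001, -0.001, -1.0]]
wrist_force: [-0.6, 0.3, 0.1]
finger_gap: 0.0004
finger_force: 0.0
```

Call:
step_arm:
  plan: [0,0,0,1,255,0,0,0,1,255,0,0,0,1,255,0,0,0,1,255]

```text
clock: 1.9
ee_pos: [0.6058, 0.2002, 0.2318]
eef_rot: [[-0.154, 0.988, 0.0], [0.988, 0.154, 0.0], [0.0, 0.0, -1.0]]
wrist_force: [0.0, 0.1, 0.3]
finger_gap: 0.0005
finger_force: 0.0
```

Call:
step_arm:
  plan: [0,0,0,0.2,255,0,0,0,0.2,255,0,0,0,0.2,255]

```text
clock: 2.28
ee_pos: [0.6065, 0.1995, 0.2314]
eef_rot: [[-0.051, 0.999, 0.0], [0.999, 0.051, 0.0], [0.0, 0.0, -1.0]]
wrist_force: [-0.0, 0.1, -0.0]
finger_gap: -0.0001
finger_force: 0.0
```

Call:
step_arm:
  plan: [0,0.002,0.06,0,255,0,0.002,0.12,0,255,0,0.002,0.12,0,255,-0.02,0.002,0.12,0,255,-0.035,0.002,0.12,0,255,-0.04,0.002,0.12,0,255,-0.045,0.002,0.12,0,255,-0.05,0.002,0.12,0,255,-0.055,0.002,0.12,0,255,-0.06,0.002,0.12,0,255]

```text
clock: 3.52
ee_pos: [0.6116, 0.1392, 0.1113]
eef_rot: [[-0.047, 0.999, -0.0], [0.999, 0.047, 0.0], [0.0, -0.0, -1.0]]
wrist_force: [-0.1, 2.9, 1.4]
finger_gap: 0.0
finger_force: 1.1
```

Run:
```python
from h import *
c=ctrl.read_camera("top"); cv2.imwrite("pics/push_a.png",cv2.resize(c["frame"][60:270,180:420,::-1],None,fx=2.5,fy=2.5))
```

```text
(no output)
```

View pics/push_a.png

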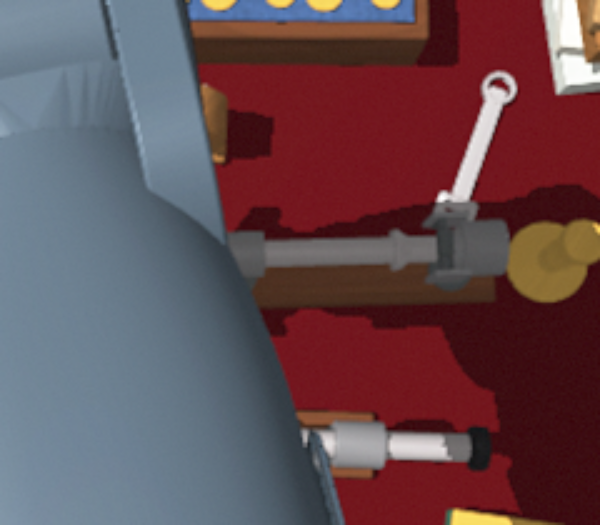

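The picture shows the arm over knob a, and rail a's collar has moved closer to the catch. The 2.9 N wrist force matches rail friction, so I'll keep pushing.

Call:
step_arm:
  plan: [-0.006,0,0,0,255,-0.012,0,0,0,255,-0.018,0,0,0,255,-0.024,0,0,0,255,-0.028,0,0,0,255,-0.032,0,0,0,255,-0.035,0,0,0,255]

```text
clock: 4.45
ee_pos: [0.6132, 0.1042, 0.1112]
eef_rot: [[-0.047, 0.999, -0.0], [0.999, 0.047, 0.0], [0.0, -0.0, -1.0]]
wrist_force: [-0.7, 5.4, 0.7]
finger_gap: 0.0002
finger_force: 2.6
```

Call:
step_arm:
  plan: [-0.002,0,0,0,255,-0.004,0,0,0,255,-0.005,0,0,0,255]

```text
clock: 4.82
ee_pos: [0.6134, 0.0992, 0.1112]
eef_rot: [[-0.047, 0.999, -0.0], [0.999, 0.047, -0.0], [-0.0, -0.0, -1.0]]
wrist_force: [0.5, -0.3, 0.2]
finger_gap: 0.0
finger_force: 0.0
```

Call:
step_arm:
  plan: [-0.001,0,0,0,255,-0.002,0,0,0,255,-0.003,0,0,0,255]

```text
clock: 5.2
ee_pos: [0.6136, 0.0962, 0.1112]
eef_rot: [[-0.047, 0.999, -0.0], [0.999, 0.047, -0.0], [-0.0, -0.0, -1.0]]
wrist_force: [-2.0, 1.6, -2.3]
finger_gap: 0.0
finger_force: 1.0
```

Call:
step_arm:
  plan: [-0.001,0,0,0,255,-0.002,0,0,0,255]

```text
clock: 5.45
ee_pos: [0.6136, 0.0958, 0.1113]
eef_rot: [[-0.048, 0.999, -0.0], [0.999, 0.048, 0.003], [0.003, -0.0, -1.0]]
wrist_force: [-3.2, 18.3, 0.0]
finger_gap: 0.0
finger_force: 8.8
```

The arm stopped at y=0.096 against 18 N, where I expected the rail's home position. One more millimetre will confirm the end stop. Then I'll back off and rise.

Call:
step_arm:
  plan: [-0.001,0,0,0,255,-0.001,0,0,0,255]

```text
clock: 5.7
ee_pos: [0.6136, 0.0958, 0.1113]
eef_rot: [[-0.049, 0.999, -0.0], [0.999, 0.049, 0.004], [0.004, -0.0, -1.0]]
wrist_force: [-2.6, 20.0, -0.2]
finger_gap: -0.0001
finger_force: 10.1
```

Call:
step_arm:
  plan: [0.03,0,0,0,255,0.06,0,0,0,255,0.06,0,-0.06,0,255,0.06,0,-0.12,0,255,0.06,0,-0.12,0,255]

```text
clock: 6.32
ee_pos: [0.6131, 0.1536, 0.2365]
eef_rot: [[-0.047, 0.999, 0.008], [0.999, 0.047, 0.001], [0.001, 0.008, -1.0]]
wrist_force: [0.0, -0.6, -1.1]
finger_gap: 0.0
finger_force: 0.0
```

Call:
step_arm:
  plan: [-0.366,-0.173,0,0.13,255,-0.366,-0.173,0,0.13,255,-0.366,-0.173,0,0.13,255,-0.366,-0.173,0,0.13,255,-0.366,-0.173,0,0.13,255,-0.366,-0.173,0,0.13,255,-0.366,-0.173,0,0.13,255,-0.366,-0.173,0,0.13,255,-0.366,-0.173,0,0.13,255]

```text
clock: 7.45
ee_pos: [0.4554, -0.2202, 0.231]
eef_rot: [[0.021, 1.0, -0.0], [1.0, -0.021, 0.0], [0.0, -0.0, -1.0]]
wrist_force: [-0.1, 0.8, 0.1]
finger_gap: -0.0003
finger_force: 0.0
```

Run:
```python
from h import *
s=ctrl.read_state(); print(s["ee_pos"],s["eef_rot"])
c=ctrl.read_camera("top"); cv2.imwrite("pics/mid.png",cv2.resize(c["frame"][60:300,160:430,::-1],None,fx=2.5,fy=2.5))
```

```text
[ 0.45537105 -0.22024715  0.23101017] [[ 2.12263033e-02  9.99774635e-01 -3.51999436e-04]
 [ 9.99774695e-01 -2.12262841e-02  5.82091625e-05]
 [ 5.07244041e-05 -3.53155694e-04 -9.99999936e-01]]
```

View pics/mid.png

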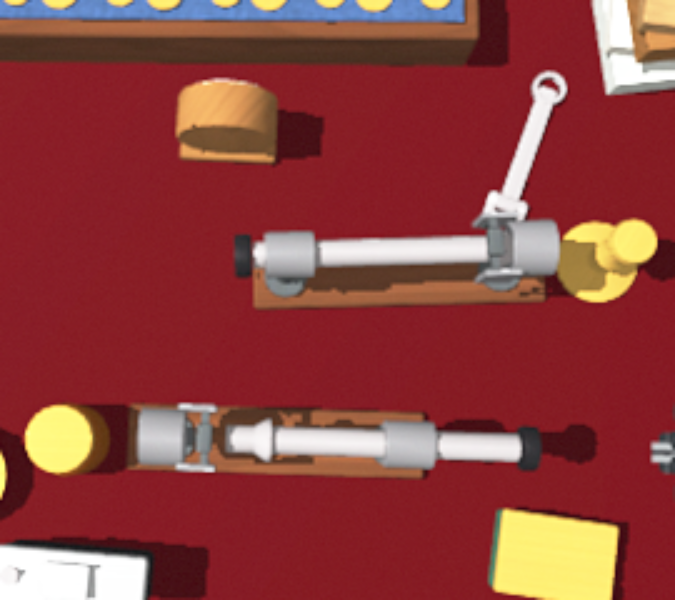

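The picture shows rail a home: its knob is close to the sleeve and the collar is past the catch plate. The wares are undisturbed, and the fingers are at (660,455), in line with knob b at (530,448). Now for b.

Call:
step_arm:
  plan: [0,0.001,0.06,0,255,0,0.001,0.12,0,255,0,0.001,0.12,0,255,0.02,0.001,0.12,0,255,0.035,0.001,0.12,0,255,0.041,0.001,0.12,0,255,0.047,0.001,0.12,0,255,0.053,0.001,0.12,0,255,0.059,0.001,0.12,0,255,0.065,0.001,0.12,0,255,0.071,0.001,0.12,0,255]

```text
clock: 8.88
ee_pos: [0.4579, -0.1492, 0.1113]
eef_rot: [[0.021, 1.0, 0.0], [1.0, -0.021, -0.0], [-0.0, 0.0, -1.0]]
wrist_force: [-0.1, -2.4, 1.5]
finger_gap: -0.0003
finger_force: 1.1
```

Call:
step_arm:
  plan: [0.006,0,0,0,255,0.012,0,0,0,255,0.017,0,0,0,255,0.021,0,0,0,255,0.024,0,0,0,255]

```text
clock: 9.5
ee_pos: [0.4584, -0.1262, 0.1113]
eef_rot: [[0.021, 1.0, -0.0], [1.0, -0.021, -0.002], [-0.002, -0.0, -1.0]]
wrist_force: [-0.3, -13.3, -0.1]
finger_gap: 0.0002
finger_force: 6.3
```

Call:
step_arm:
  plan: [0.002,0,0,0,255,0.004,0,0,0,255,0.005,0,0,0,255]

```text
clock: 9.88
ee_pos: [0.4583, -0.1205, 0.1112]
eef_rot: [[0.021, 1.0, -0.0], [1.0, -0.021, -0.0], [-0.0, -0.0, -1.0]]
wrist_force: [-1.1, -4.4, -0.2]
finger_gap: -0.0002
finger_force: 1.9
```

Call:
step_arm:
  plan: [0.001,0,0,0,255,0.002,0,0,0,255,0.003,0,0,0,255]

```text
clock: 10.25
ee_pos: [0.4584, -0.1175, 0.1112]
eef_rot: [[0.021, 1.0, -0.0], [1.0, -0.021, -0.0], [-0.0, -0.0, -1.0]]
wrist_force: [-1.0, -4.1, -0.9]
finger_gap: 0.0003
finger_force: 2.5
```

Call:
step_arm:
  plan: [0.001,0,0,0,255,0.002,0,0,0,255]

```text
clock: 10.5
ee_pos: [0.4585, -0.1152, 0.1112]
eef_rot: [[0.021, 1.0, -0.0], [1.0, -0.021, 0.0], [0.0, -0.0, -1.0]]
wrist_force: [-0.5, -2.6, -1.1]
finger_gap: 0.0002
finger_force: 1.0
```

Call:
step_arm:
  plan: [0.001,0,0,0,255,0.002,0,0,0,255]

```text
clock: 10.75
ee_pos: [0.4585, -0.1133, 0.1112]
eef_rot: [[0.021, 1.0, -0.0], [1.0, -0.021, 0.0], [0.0, -0.0, -1.0]]
wrist_force: [-1.1, -1.8, -0.9]
finger_gap: -0.0001
finger_force: 1.0
```

Call:
step_arm:
  plan: [0.001,0,0,0,255,0.001,0,0,0,255]

```text
clock: 11.0
ee_pos: [0.4585, -0.113, 0.1113]
eef_rot: [[0.021, 1.0, -0.0], [1.0, -0.021, -0.001], [-0.001, -0.0, -1.0]]
wrist_force: [-2.3, -7.7, -1.7]
finger_gap: -0.0002
finger_force: 3.8
```

Call:
step_arm:
  plan: [0.001,0,0,0,255,0.002,0,0,0,255]

```text
clock: 11.25
ee_pos: [0.4586, -0.1128, 0.1114]
eef_rot: [[0.022, 1.0, -0.0], [1.0, -0.022, -0.005], [-0.005, -0.0, -1.0]]
wrist_force: [-3.8, -27.6, -3.1]
finger_gap: -0.0002
finger_force: 13.8
```

Call:
step_arm:
  plan: [-0.03,0,0,0,255,-0.07,0,0,0,255,-0.09,0,-0.06,0,255,-0.11,0,-0.12,0,255,-0.11,0,-0.12,0,255,-0.11,0,-0.12,0,255]

```text
clock: 12.0
ee_pos: [0.4565, -0.2203, 0.231]
eef_rot: [[0.021, 1.0, 0.0], [1.0, -0.021, 0.0], [0.0, 0.0, -1.0]]
wrist_force: [0.3, 0.2, 0.1]
finger_gap: 0.0
finger_force: 0.0
```

Run:
```python
from h import *
c=ctrl.read_camera("top"); cv2.imwrite("pics/end.png",cv2.resize(c["frame"][130:265,195:400,::-1],None,fx=3.9,fy=3.9,interpolation=cv2.INTER_CUBIC))
```

```text
(no output)
```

View pics/end.png

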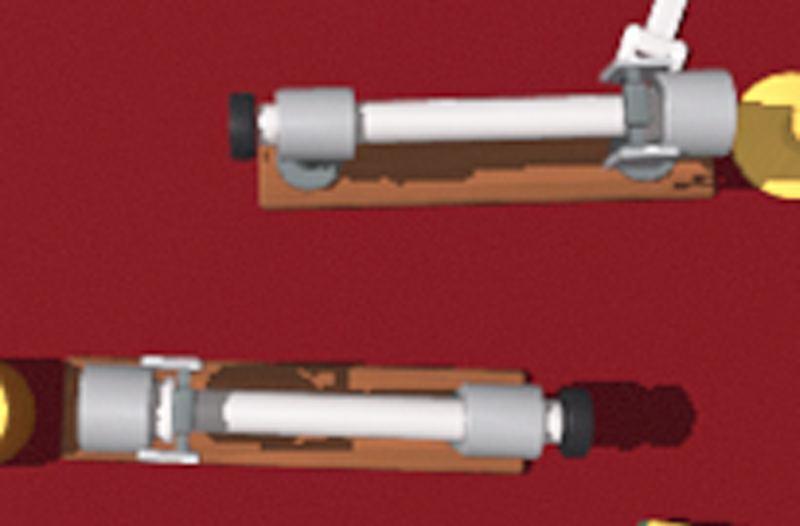

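The picture shows both knobs about 11 mm from their sleeves, with gaps of about 19 px (a) and 17 px (b), which is the home distance. Both collars are past the catch plates, and the wares have not moved.

```bash
python3 -c "
from cell import ctrl
print(ctrl.hand_in())"
```

```text
the job is handed in; nothing more can be done
None
```

I pushed both rails in to their end stops and handed the job in at about 12 s; the last picture shows both collars behind their catches and the wares in it unmoved, but the hand-in returned no verdict.

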